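# Recipe tablet from the leaning rack to the cook's stand

## Task

Slide the kitchen tablet up out of its leaning slot in the wooden rack by the edge that shows, and stand it on the red recipe stand, resting on the steel ledge and leaning back against the red panel, sideways centred and square to it, screen still facing outward. The ledge may be set at any height, so feel for it: bring the tablet gently down until it rests there before letting go, never forcing it in the slot or banging it on the stand. Leave the cutting board in its slot and the bowl and molcajete where they are.

Things in the scene. Friction and masses are not known exactly. Their poses are not given: they have to be found in the camera images.
- tablet: Grey tablet, 120 wide, 170 long, 9 thick (mm), about 0.3 kg. Origin: middle of its lower edge (mid thickness). z runs up the tablet to its top edge at z = 170; y along its width; x out of the dark screen with a coloured picture. It stands in one of the rack's two slots, top leaning towards the robot, about 60 mm of its length showing.
- rack: Fixed wooden rack, two parallel slots, 156 (y) by 210 (x). Origin under its middle on the work surface, z up, x square to the slots. The slots lean 25 degrees from vertical (tops to -x): floors at x = +38.5 and -38.5, z = 32 mm; each 124 wide, 16 across, 110 deep along the lean, mouths 132 mm up. Slabs in the two slots are 60 mm apart.
- board: Light wooden cutting board, 120 wide, 150 long, 9 thick, standing in the other slot of the rack; origin and axes as for the tablet. Stays there.
- stand: Fixed recipe stand, dark base 170 (x, -115 to +55) by 150 (y), 14 thick. Origin on the work surface, z up, y along the ledge. A red panel, 120 wide, 6 thick, leans 35 degrees from vertical (top to -x). Square to it a steel ledge, 130 wide, juts out 26 mm and ends in a 4 mm thick lip. On it a springy rubber pad (gives 2 N per mm, 5 mm at most), its top 8 mm below the lip.
- panel_foot (a point): Point on the panel's outer face, mid width, 40 mm above the work surface (stand x = 0, z = 40). The panel goes on 128 mm up the lean from here. The top of the ledge's pad meets the panel 0 to 30 mm up the lean from here: the setting differs each time and is not reported.
- bowl: Green ceramic bowl, 120 across, 55 high, standing between rack and stand; origin under its centre. Leave alone.
- molcajete: Dark stone molcajete on three feet, about 184 across, 110 high, pestle in it; origin under its centre. Leave alone.
Not all that is in view belongs to the job. What is shaped like the tablet but purple or turquoise is not meant. What is shaped like the stand but green is not meant.

How it is judged (in metres and radians):
On the way, in this order (a step that is already met when the one before it is completed fails the run):
1. the tablet is drawn fully out of its slot, held in the fingers (height (world z) of tablet above 0.13 m and contact force between the fingers and tablet above 1 N), for 0.1 s.
2. the tablet stands on the stand's ledge while still held (contact force between tablet and stand above 0.7 N and contact force between the fingers and tablet above 1 N and z of tablet in the frame of stand between 0.032 and 0.08 m and x of tablet in the frame of stand between -0.024 and 0.024 m and linear speed of tablet below 0.03 m/s), for 0.15 s.
At the end, for the whole second after the job is handed in: The tablet is at rest on the stand, carried by its ledge: lower edge at the ledge (34 to 80 mm up, within 24 mm of the panel's foot), centred within 15 mm, square within 0.12 rad, leaning back on the panel (30 to 40 degrees from vertical), screen outward and up (z of tablet in the frame of stand between 0.034 and 0.08 m and x of tablet in the frame of stand between -0.024 and 0.024 m and y of tablet in the frame of stand between -0.015 and 0.015 m and angle between the y axis of tablet and the y axis of stand, either way round below 0.12 rad and angle between tablet's own z axis and vertical between 0.53 and 0.69 rad and angle between tablet's own x axis and vertical below 1.2 rad and contact force between tablet and stand above 1 N and linear speed of tablet below 0.02 m/s); the robot touches nothing.
It fails at once if the tablet is pressed or banged on the stand with more than 30 N (contact force between tablet and stand above 30 N).
It fails at once if the tablet is forced against the rack with more than 60 N (contact force between tablet and rack above 60 N).
It fails at once if the cutting board is moved more than 25 mm (distance of board from where it was at the start of the episode above 0.025 m).
It fails at once if the bowl or molcajete is moved more than 20 mm (distance of any of bowl, molcajete from where it was at the start of the episode above 0.02 m).
It also fails if it takes over 51 s, if anything falls off the work surface, if the arm or the gripper's body presses on something with over 40 N, if the wrist force passes 120 N, or if a joint passes its speed limit or range.

## Robot

A 6-joint arm with a two-finger parallel gripper is mounted at the origin on the work surface. World frame = base frame: x ahead of the robot, y to its left, z up, the work surface at z = 0. Lengths are in mm, angles in rad, forces in N, time in s.
With the tool pointing down it reaches from about 275 to 850 mm from the base axis. Payload 19 kg.
Tool frame: the origin (TCP) lies midway between the tips of the shut fingers; the grasp point (between the pads) lies 19 mm behind it (bot.tcp_to_grasp is the distance from the TCP to the grasp point, in mm); z points along the fingers, y is the line along which they close (so a half turn about z gives the same grasp; the last joint's range is limited). The gripper opens to 85 mm and grips with 20 to 120 N. Pads are 22 mm wide; open, the fingers measure 114 mm over their backs; the gripper's body (76 mm by 85 mm) begins 54 mm behind the grasp point. The pads swing forward as they close: fully open they stand 13 mm farther back than shut.
Start: joints at [-1.471, 0.15, 1.437, -0, 1.554, -0.134], TCP at [133.189, -559.331, 231.267] pointing down, gripper open.
Joint ranges: [-2.8, 2.8], [-0.68, 2.1], [0.12, 2.68], [-1.39, 4.53], [0.16, 2.79], [-2.81, 2.81]. Speed limits (rad/s): [1.89, 1.89, 2.22, 3.01, 3.01, 3.01].

## Interface

Orientations are given as a rotation vector (axis times angle).
In Python, from workcell import bot, ik, get_image, sensors gives the robot as it stands. The module is installed in compiled form; this text tells all that it offers. Calls block until the motion is done:
- bot.goto(position, orientation): joint-space move of the TCP to a pose.
- bot.line_to(position, vel=150, frame=None, contact_N=None): straight line of the TCP; frame=None keeps the orientation; vel is the mean speed in mm/s. With contact_N (N) it stops when the force on the tool has changed by that much, and returns True; else False.
- bot.move_joints(angles): joint-space move.
- bot.command_gripper(opening, grasp_force=None): finger opening in mm; grasp_force is the grip in N (None keeps the last); returns when the fingers have stopped.
- bot.sleep(seconds).
- ik(position, orientation): joint angles nearest the present ones, or None.
- get_image(name): name is "scene" or "top" or "wrist"; returns a dict with "color" (384x512x3 uint8, red, green, blue), "camera_matrix" (3x3 intrinsics, pixels), "k1" (the pictures are not rectified: a ray, as slopes to the right and down, at radius r is drawn at 1 + k1 r^2 times it, then the intrinsics apply), "cam_to_world" (4x4, takes a point from camera to world coordinates). Camera axes: x right, y down, z forward; pixel columns grow to the right and rows downward; lengths in mm; the calibration is good to about 2 mm. A picture is of the moment at which its call begins. There is no depth.
A pose or a line that the arm cannot do raises bot.IKError and nothing moves.
- bot.hand_in(): hands the job in; it is judged then, once.
Readings, each from a call of its own:
- sensors.read_time_s(): time.
- sensors.read_joint_pos(): joint angles.
- sensors.read_joint_velocities(): joint speeds.
- sensors.read_joint_efforts(): joint torques, N m.
- sensors.read_ee_pos(): TCP position.
- sensors.read_orientation(): TCP orientation.
- sensors.read_ft_force(): force on the tool from outside, world axes, zero at the start.
- sensors.read_wrist_torque(): the same for the moment, N m.
- sensors.read_grip_width(): finger opening in mm.
- sensors.read_grasp_force(): force on a finger pad.
Only numpy, scipy, OpenCV 4.12 (cv2) and the standard library are available. Lean on these libraries where they do the work, as an engineer would, in place of code of your own. Each camera call takes 0.05 s, during which the arm holds its last target. There are 200 camera calls.

## Working session

There is one attempt and no reset: what is moved stays moved. The work goes in short steps, each a Python script; the robot and the scene stay as the last script left them, time stands still between calls to the robot, and variables do not carry over. Pictures are saved under pics/ and viewed, at most 11 in all, crops included, and the job is handed in when it is done.

```bash
mkdir -p pics; ls; python3 - <<'E'
from workcell import bot, ik, get_image, sensors
import cv2,pickle,numpy as np
d={n:get_image(n) for n in("scene","top","wrist")}
pickle.dump(d,open('im0.pkl','wb'))
for n,i in d.items():
    print(n,np.round(i['camera_matrix'],1).tolist(),i['k1'],np.round(i['cam_to_world'],3).tolist())
a=np.hstack([d['scene']['color'],d['top']['color']])
cv2.imwrite('pics/s.png',cv2.resize(d['scene']['color'][...,::-1],(800,600),interpolation=cv2.INTER_CUBIC))
cv2.imwrite('pics/t.png',cv2.resize(d['top']['color'][...,::-1],(800,600),interpolation=cv2.INTER_CUBIC))
print(sensors.read_time_s(),sensors.read_orientation(),bot.tcp_to_grasp)
E
```

```text
pics
scene [[387.9, 0.0, 245.6], [0.0, 387.9, 197.8], [0.0, 0.0, 1.0]] -0.054922146492551165 [[0.529, 0.547, -0.648, 1224.389], [0.848, -0.329, 0.414, -396.449], [0.013, -0.769, -0.639, 737.129], [0.0, 0.0, 0.0, 1.0]]
top [[442.1, 0.0, 259.4], [0.0, 442.1, 198.4], [0.0, 0.0, 1.0]] -0.0211165578543666 [[-0.014, -0.996, 0.087, 434.17], [-1.0, 0.014, -0.001, 13.675], [-0.0, -0.087, -0.996, 1247.5], [0.0, 0.0, 0.0, 1.0]]
wrist [[311.6, 0.0, 260.3], [0.0, 311.6, 193.4], [0.0, 0.0, 1.0]] -0.07300461667230543 [[0.23, -0.933, -0.275, 202.221], [-0.973, -0.221, -0.064, -541.171], [-0.001, 0.283, -0.959, 374.157], [0.0, 0.0, 0.0, 1.0]]
0.15 [-3.11920538e+00 -3.66370944e-01 -6.22549130e-05] 18.700000000000003
```

View pics/s.png

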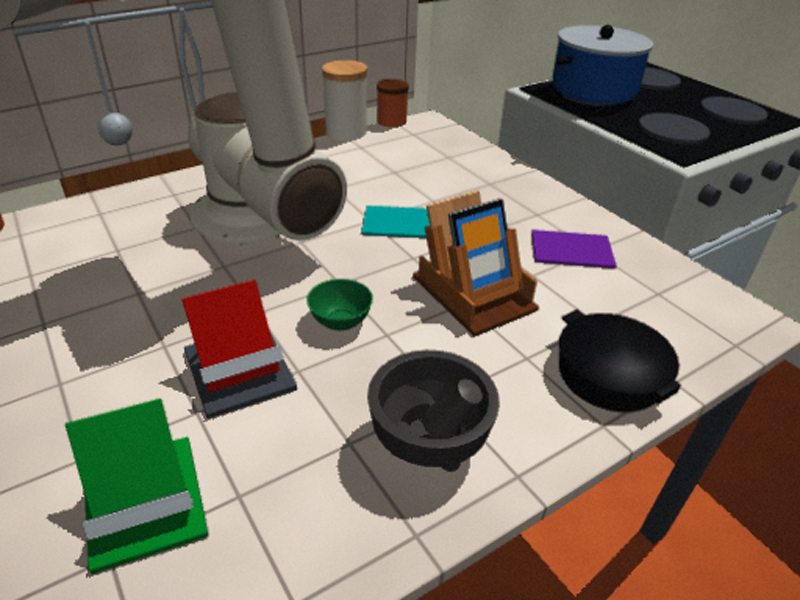

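View pics/t.png

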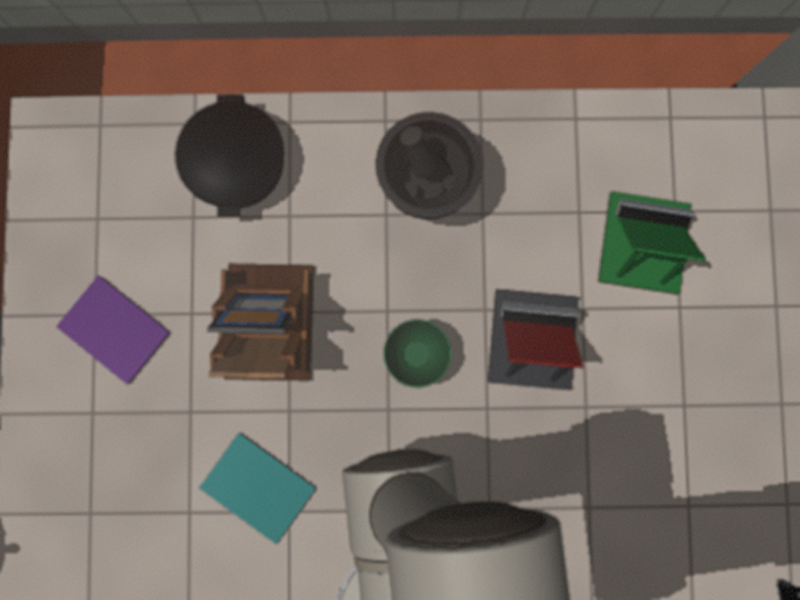

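The scene picture shows the tablet (screen with the blue, orange and white picture) at about (482,245), in the front slot of the brown rack. The board is behind it at (455,215). The red stand is at (235,340).

The purple slab at (573,250) and the turquoise slab at (395,220) lie flat on the table, so they are decoys. The green stand at (135,480) is also a decoy.

In the top picture the tablet is at (250,312) and the red panel at (543,343). Next I'll look at both from close with the wrist camera.

```bash
cat > h.py <<'E'
import numpy as np, cv2
from scipy.spatial.transform import Rotation as R
def ray(im,uv):
    K=im['camera_matrix']; p=(np.array(uv,float)-[K[0,2],K[1,2]])/[K[0,0],K[1,1]]
    q=p.copy()
    for _ in range(20): q=p/(1+im['k1']*(q@q))
    T=im['cam_to_world']; d=T[:3,:3]@np.r_[q,1]
    return T[:3,3],d/np.linalg.norm(d)
def onz(im,uv,z):
    o,d=ray(im,uv); return o+d*(z-o[2])/d[2]
def tri(ims,uvs):
    A=np.zeros((3,3));b=np.zeros(3)
    for i,u in zip(ims,uvs):
        o,d=ray(i,u);M=np.eye(3)-np.outer(d,d);A+=M;b+=M@o
    return np.linalg.solve(A,b)
E
python3 - <<'E'
from workcell import bot, ik, get_image, sensors
import cv2,pickle,numpy as np
d={}
o=[np.pi,0,0]
bot.goto([440,-207,310],o); d['st']=get_image('wrist')
bot.goto([500,270,340],o); d['rk']=get_image('wrist')
pickle.dump(d,open('im1.pkl','wb'))
for n in d: cv2.imwrite(f'pics/{n}.png',cv2.resize(d[n]['color'][...,::-1],(800,600),interpolation=cv2.INTER_CUBIC))
print(sensors.read_time_s(),sensors.read_joint_pos(),sensors.read_ft_force())
E
```

```text
3.7417 [ 3.57867983e-01  1.24198002e-01  1.25098642e+00 -1.56334755e-04
  1.76648255e+00  1.92991974e+00] [-0.13735208 -0.53709999  0.27234725]
```

View pics/st.png

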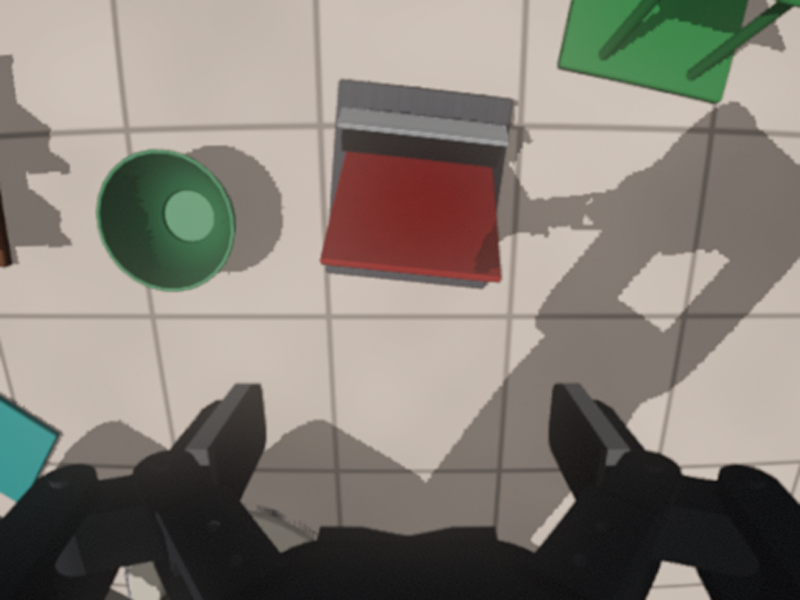

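View pics/rk.png

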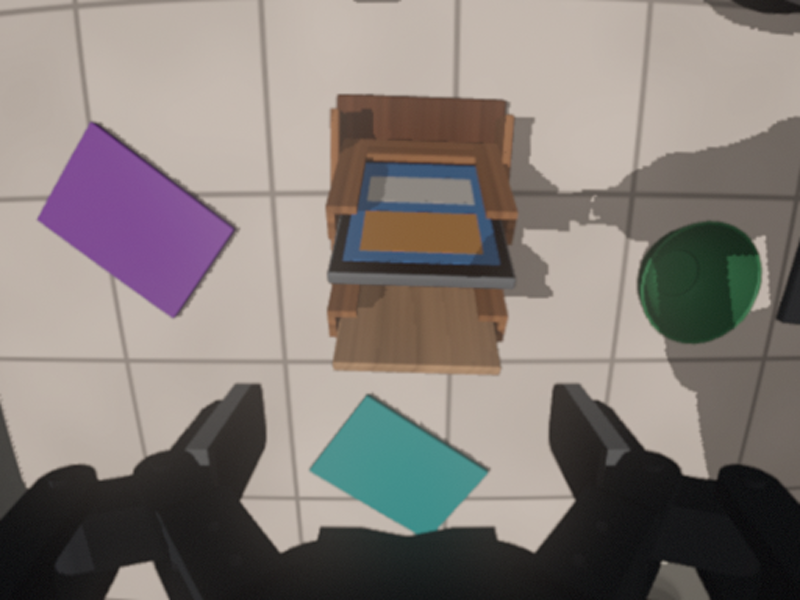

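The stand view shows the top edge of the red panel at about (322,262)-(500,279), with the steel lip at (425,125). The rack view shows the tablet's grey top face at about (329,276)-(514,281), with the board behind it at (333,368)-(500,373). I'll refine the edges and enlarge the candidate.

```bash
python3 - <<'E'
import pickle,numpy as np,cv2
d=pickle.load(open('im1.pkl','rb'))
a=d['rk']['color'][95:245,195:345];b=d['st']['color'][40:190,195:345]
cv2.imwrite('pics/crop.png',cv2.resize(np.hstack([a,b])[...,::-1],(800,400),interpolation=cv2.INTER_CUBIC))
h=cv2.cvtColor(d['st']['color'],cv2.COLOR_RGB2HSV)
m=((h[...,0]<6)|(h[...,0]>174))&(h[...,1]>150)&(h[...,2]>60)
n,l,s,c=cv2.connectedComponentsWithStats(m.astype(np.uint8));k=1+s[1:,4].argmax();print(s[k])
g=d['rk']['color'].astype(int)
for u in(215,240,265,290,315,325): print(u,[tuple(g[v,u]) for v in range(170,186)] if u in(240,315) else '')
print([tuple(map(int,d['st']['color'][v,260])) for v in range(165,180)])
E
```

```text
[ 218   99  101   81 6055]
215 
240 [(np.int64(48), np.int64(42), np.int64(37)), (np.int64(49), np.int64(41), np.int64(38)), (np.int64(48), np.int64(41), np.int64(37)), (np.int64(49), np.int64(43), np.int64(39)), (np.int64(66), np.int64(62), np.int64(60)), (np.int64(97), np.int64(95), np.int64(94)), (np.int64(114), np.int64(112), np.int64(112)), (np.int64(111), np.int64(110), np.int64(110)), (np.int64(108), np.int64(106), np.int64(106)), (np.int64(106), np.int64(104), np.int64(103)), (np.int64(105), np.int64(104), np.int64(103)), (np.int64(102), np.int64(99), np.int64(97)), (np.int64(92), np.int64(81), np.int64(73)), (np.int64(96), np.int64(76), np.int64(62)), (np.int64(98), np.int64(78), np.int64(62)), (np.int64(99), np.int64(77), np.int64(62))]
265 
290 
315 [(np.int64(46), np.int64(44), np.int64(47)), (np.int64(44), np.int64(38), np.int64(34)), (np.int64(45), np.int64(39), np.int64(36)), (np.int64(46), np.int64(40), np.int64(36)), (np.int64(44), np.int64(38), np.int64(34)), (np.int64(45), np.int64(38), np.int64(35)), (np.int64(53), np.int64(48), np.int64(46)), (np.int64(83), np.int64(80), np.int64(79)), (np.int64(107), np.int64(106), np.int64(105)), (np.int64(111), np.int64(110), np.int64(109)), (np.int64(109), np.int64(107), np.int64(107)), (np.int64(107), np.int64(105), np.int64(104)), (np.int64(105), np.int64(104), np.int64(104)), (np.int64(102), np.int64(99), np.int64(98)), (np.int64(98), np.int64(86), np.int64(78)), (np.int64(110), np.int64(81), np.int64(62))]
325 
[(124, 53, 49), (123, 53, 49), (124, 54, 50), (123, 53, 49), (124, 54, 51), (131, 56, 52), (147, 60, 56), (154, 63, 58), (149, 61, 56), (134, 68, 66), (106, 85, 87), (97, 92, 93), (97, 92, 94), (98, 92, 94), (121, 112, 108)]
```

View pics/crop.png

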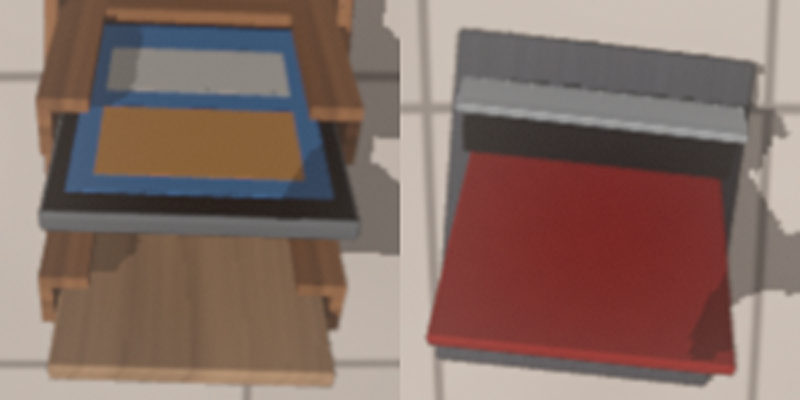

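The crop confirms both targets. On the left is the grey tablet with its coloured screen, its top face spanning crop (42,220)-(357,228), in front of the plain wooden board. On the right is the red panel, not the green one, with its top edge at crop (430,341)-(735,368).

```bash
cat > meas.py <<'E'
import pickle,numpy as np,cv2
from h import *
d=pickle.load(open('im1.pkl','rb'))
def edge(im,cols,v0,v1,sign,ch=0,slope=0):
    g=cv2.GaussianBlur(im['color'],(3,3),0)[...,ch].astype(float);P=[]
    for u in cols:
        o=int(round((u-cols[0])*slope));col=g[v0+o:v1+o,u];dd=sign*np.diff(col);k=dd.argmax()
        w=np.clip(dd[max(k-2,0):k+3],0,None);P.append((u,v0+o+max(k-2,0)+.5+(w@np.arange(len(w)))/w.sum()))
    P=np.array(P);f=np.polyfit(P[:,0],P[:,1],1);r=P[:,1]-np.polyval(f,P[:,0]);ok=abs(r)<1
    return np.polyfit(P[ok,0],P[ok,1],1),abs(r).max()
rk,st=d['rk'],d['st']
f,r=edge(rk,range(216,325),168,181,1,2,.03);print('tab',f,r)
# ends of the grey top face just below front edge
def ends(im,f,off,uc,thr,key):
    us=np.arange(uc-80,uc+80,.1);v=np.polyval(f,us)+off
    c=np.array([cv2.remap(im['color'][...,k].astype(np.float32),us.astype(np.float32)[None],v.astype(np.float32)[None],1)[0] for k in range(3)])
    s=key(c);on=us[s>thr];return on
f2,r2=edge(st,range(212,318),163,172,1,0,.09);print('pan',f2,r2)
on=ends(st,f2,0,263,60,lambda c:c[0]-c[1]);print('pan ends',on.min(),on.max())
on2=ends(rk,f,-3,270,0,lambda c:75-c[0]);print('tab ends',on2.min(),on2.max())
for nm,im,ff,L,Rr,z in(('tab',rk,f,on2.min(),on2.max(),188.),('pan',st,f2,on.min(),on.max(),144.9)):
    a=onz(im,(L,np.polyval(ff,L)),z);b=onz(im,(Rr,np.polyval(ff,Rr)),z)
    e=a-b;print(nm,a,b,'w',np.linalg.norm(e),'mid',(a+b)/2,'yaw',np.arctan2(-e[0],e[1]))
E
python3 meas.py
```

```text
tab [3.23217014e-02 1.66643364e+02] 0.33559651714548977
pan [1.01733938e-01 1.43756207e+02] 3.41590787461746
pan ends 205.49999999999872 319.2999999999922
tab ends 211.2999999999988 327.99999999999216
tab [504.66202734 318.16569643 188.        ] [500.62479387 204.41883769 188.        ] w 113.81848323755538 mid [502.6434106  261.29226706 188.        ] yaw -0.035478249482011066
pan [ 450.19421158 -150.98001979  144.9       ] [ 437.99657555 -266.17410941  144.9       ] w 115.83807927355996 mid [ 444.09539357 -208.5770646   144.9       ] yaw -0.10549458619605769
```

```bash
python3 - <<'E'
from workcell import bot, ik, get_image, sensors
import cv2,pickle,numpy as np
d={}
o=[np.pi,0,0]
bot.goto([440,-150,310],o); d['st1']=get_image('wrist')
bot.goto([440,-270,310],o); d['st2']=get_image('wrist')
bot.goto([490,210,330],o); d['rk1']=get_image('wrist')
bot.goto([490,320,330],o); d['rk2']=get_image('wrist')
pickle.dump(d,open('im2.pkl','wb'))
print(sensors.read_time_s())
a=np.vstack([np.hstack([d[k][ 'color'][:300] for k in p]) for p in(('st1','st2'),('rk1','rk2'))])
cv2.imwrite('pics/four.png',cv2.resize(a[...,::-1],(800,469),interpolation=cv2.INTER_AREA))
from h import *
# predicted pixels of measured corners
def proj(im,p):
    T=im['cam_to_world'];q=T[:3,:3].T@(np.array(p)-T[:3,3]);q=q[:2]/q[2];q=q*(1+im['k1']*(q@q));K=im['camera_matrix'];return K[:2,:2]@q+K[:2,2]
for k in('st1','st2'):print(k,[proj(d[k],p) for p in([450.2,-151,144.9],[438,-266.2,144.9])])
for k in('rk1','rk2'):print(k,[proj(d[k],p) for p in([504.7,318.2,188],[500.6,204.4,188])])
E
```

```text
8.3333
st1 [array([263.31122616, 165.04411423]), array([375.4040875 , 176.93674641])]
st2 [array([144.44549542, 165.36292943]), array([257.95011183, 176.6919943 ])]
rk1 [array([145.9391203 , 165.56045829]), array([267.09054891, 169.31952899])]
rk2 [array([263.94577142, 164.88417982]), array([384.45959516, 169.37816399])]
```

View pics/four.png

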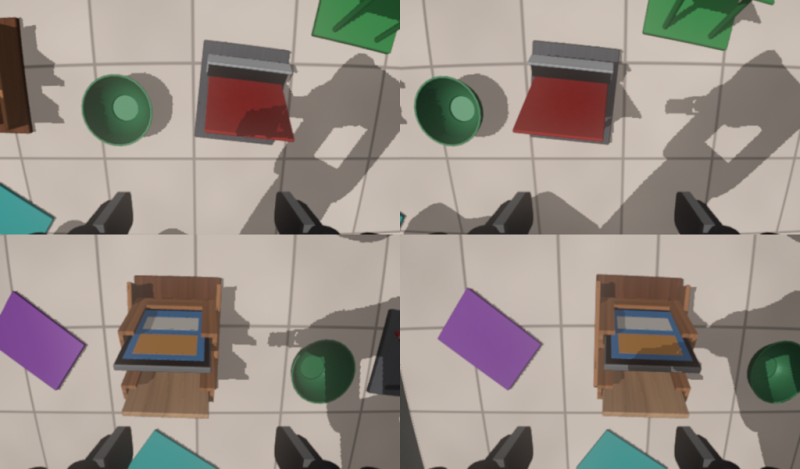

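All four views show the targets clear of the fingers: the panel at (247,108) and (563,108), the tablet at (163,340) and (650,340). I'll triangulate the corners.

```bash
cat > meas2.py <<'E'
import io,contextlib
with contextlib.redirect_stdout(io.StringIO()):
    from meas import *
d.update(pickle.load(open('im2.pkl','rb')))
def redc(im):
    h=cv2.cvtColor(im['color'],cv2.COLOR_RGB2HSV)
    m=(((h[...,0]<8)|(h[...,0]>172))&(h[...,1]>120)&(h[...,2]>40)).astype(np.uint8)
    n,l,s,c=cv2.connectedComponentsWithStats(m);return (l==1+s[1:,4].argmax()).astype(np.uint8)
def quad(m):
    c=max(cv2.findContours(m,0,1)[0],key=cv2.contourArea);c=cv2.convexHull(c)
    for e in np.arange(1,15,.5):
        q=cv2.approxPolyDP(c,e,True)
        if len(q)==4:break
    q=q[:,0].astype(float);q=q[np.argsort(q[:,1])];return np.r_[q[:2][np.argsort(q[:2,0])],q[2:][np.argsort(q[2:,0])]]
S=['st','st1','st2'];Q=[quad(redc(d[k])) for k in S]
for q in Q:print(np.round(q,1).tolist())
ims=[d[k] for k in S]
for i in range(4):print('pan',i,np.round(tri(ims,[q[i] for q in Q]),1))
def tabq(im,L):
    # screen blue picture quad and tablet top face ends
    h=cv2.cvtColor(im['color'],cv2.COLOR_RGB2HSV)
    m=((h[...,1]<45)&(h[...,2]<122)&(h[...,2]>88)).astype(np.uint8)
    k=np.zeros_like(m);u0,v0=np.array(L[0])-8;u1,v1=np.array(L[1])+12
    k[int(v0):int(v1),int(u0):int(u1)]=1
    n,l,s,c=cv2.connectedComponentsWithStats(m&k);return s[1+s[1:,4].argmax()],c[1+s[1:,4].argmax()], quad((l==1+s[1:,4].argmax()).astype(np.uint8))
P={'rk':([210.7,174],[329,177.4]),'rk1':([146,165.5],[267,169.3]),'rk2':([264,164.9],[384.5,169.4])}
q3=[]
for k in P:
    s,c,q=tabq(d[k],P[k]);print(k,s,np.round(c,1),q.tolist());q3.append(q)
ims=[d[k] for k in P]
for i in range(4):print('tab',i,np.round(tri(ims,[q[i] for q in q3]),1))
E
python3 meas2.py
```

```text
[[222.0, 97.0], [313.0, 107.0], [207.0, 168.0], [319.0, 179.0]]
[[268.0, 98.0], [359.0, 108.0], [262.0, 168.0], [375.0, 179.0]]
[[172.0, 99.0], [264.0, 107.0], [145.0, 168.0], [259.0, 179.0]]
pan 0 [ 516.5 -157.9   48.6]
pan 1 [ 505.  -273.1   48.3]
pan 2 [ 446.3 -150.4  140.8]
pan 3 [ 434.7 -267.   141.6]
rk [ 210  166  131   23 1114] [286.  178.7] [[210.0, 172.0], [340.0, 166.0], [210.0, 178.0], [340.0, 188.0]]
rk1 [146 165 124  12 881] [207.8 171.3] [[146.0, 165.0], [268.0, 170.0], [147.0, 172.0], [269.0, 175.0]]
rk2 [261 160  31  14 231] [275.6 169.3] [[261.0, 160.0], [291.0, 167.0], [262.0, 172.0], [291.0, 173.0]]
tab 0 [505.5 320.7 181. ]
tab 1 [531.9 247.  318.8]
tab 2 [497.5 320.3 181.8]
tab 3 [526.8 247.  321.9]
```

```bash
cat >> meas2.py <<'E'
print('----')
def big(m):
    n,l,s,c=cv2.connectedComponentsWithStats(m.astype(np.uint8));return (l==1+s[1:,4].argmax()).astype(np.uint8)
O=[];G=[];B=[]
for k in P:
    h=cv2.cvtColor(d[k]['color'],cv2.COLOR_RGB2HSV)
    w=np.zeros(h.shape[:2],bool);(a,b),(c,e)=P[k];w[int(b)-75:int(e)+12,int(a)-10:int(c)+12]=1
    O.append(quad(big(w&(h[...,0]>12)&(h[...,0]<22)&(h[...,1]>165)&(h[...,2]>110))))
    bl=big(w&(h[...,0]>95)&(h[...,0]<120)&(h[...,1]>110));cc=bl.sum()
    B.append(quad(bl))
    f=edge(d[k],range(int(a)+6,int(c)-6),int(b)-5,int(b)+7,1,2,(e-b)/(c-a))
    us=np.arange(a-8,c+8,.1).astype(np.float32);v=(np.polyval(f[0],us)-2).astype(np.float32)
    I=cv2.remap(cv2.GaussianBlur(d[k]['color'],(3,3),0)[...,0].astype(np.float32),us[None],v[None],1)[0]
    mid=us[I<75]; G.append(np.array([[u,np.polyval(f[0],u)] for u in(mid.min(),mid.max())]));print(k,f,G[-1].tolist())
for nm,X in(('or',O),('bl',B),('top',G)):
    for i in range(len(X[0])):
        p=tri(ims,[q[i] for q in X]);print(nm,i,np.round(p,1),[q[i].round(1).tolist() for q in X])
E
python3 meas2.py | sed -n '/----/,$p'
```

```text
----Traceback (most recent call last):
  File "meas2.py", line 39, in <module>
    O.append(quad(big(w&(h[...,0]>12)&(h[...,0]<22)&(h[...,1]>165)&(h[...,2]>110))))
                  ~~~^^^^^^^^^^^^^^^^^^^^^^^^^^^^^^^^^^^^^^^^^^^^^^^^^^^^^^^^^^^^^
  File "meas2.py", line 34, in big
    n,l,s,c=cv2.connectedComponentsWithStats(m.astype(np.uint8));return (l==1+s[1:,4].argmax()).astype(np.uint8)
                                                                              ~~~~~~~~~~~~~~^^
ValueError: attempt to get argmax of an empty sequence
```

```bash
sed -i 's/(h\[...,1\]>165)&(h\[...,2\]>110)/(h[...,1]>145)\&(h[...,2]>90)/' meas2.py; sed -i "s/^    O.append/    if k=='rk': print(h[150,260:280:10].tolist())\n    O.append/" meas2.py
python3 meas2.py | sed -n '/----/,$p'
```

```text
----
[[15, 145, 137], [15, 150, 136]]
rk (array([3.22964945e-02, 1.66649700e+02]), np.float64(0.3368471468457983)) [[211.5, 173.4804088067312], [328.20001220703125, 177.24941010451647]]
rk1 (array([2.95078556e-02, 1.61252742e+02]), np.float64(0.14278283863694696)) [[147.8000030517578, 165.61400342482608], [269.0, 169.19035542899658]]
rk2 (array([3.44824461e-02, 1.55930127e+02]), np.float64(0.4665346084316866)) [[262.5, 164.98176891083585], [383.3999938964844, 169.15069643506723]]
or 0 [531.  276.4 105.4] [[260.0, 137.0], [202.0, 129.0], [296.0, 129.0]]
or 1 [530.2 221.9 125.5] [[303.0, 140.0], [250.0, 131.0], [350.0, 131.0]]
or 2 [509.7 286.8 123.7] [[251.0, 158.0], [191.0, 150.0], [288.0, 148.0]]
or 3 [511.5 222.4 153.6] [[305.0, 160.0], [249.0, 152.0], [356.0, 152.0]]
bl 0 [567.4 288.   51.2] [[247.0, 105.0], [201.0, 98.0], [286.0, 97.0]]
bl 1 [565.3 215.9  62.6] [[302.0, 107.0], [256.0, 99.0], [343.0, 99.0]]
bl 2 [524.3 300.6 191.8] [[238.0, 133.0], [163.0, 154.0], [272.0, 157.0]]
bl 3 [506.5 212.7 148.4] [[311.0, 156.0], [260.0, 161.0], [364.0, 159.0]]
top 0 [502.9 319.4 179.8] [[211.5, 173.5], [147.8, 165.6], [262.5, 165.0]]
top 1 [499.1 202.5 180.6] [[328.2, 177.2], [269.0, 169.2], [383.4, 169.2]]
```

```bash
cat > cfg.py <<'E'
from h import *
from workcell import bot, ik, get_image, sensors
def frame(yaw,lean):   # columns: tablet/panel normal, along width, up the lean
    return R.from_euler('z',yaw).as_matrix()@R.from_euler('y',-lean,degrees=True).as_matrix()
def tool(A,s):         # tool z = -up, tool y = s*normal
    y=s*A[:,0];z=-A[:,2];return R.from_matrix(np.c_[np.cross(y,z),y,z]).as_rotvec()
GR=16; off=GR+bot.tcp_to_grasp
A1=frame(-.034,26.5); C=np.array([501.2,261.0,182.])-4.5*A1[:,0]
A2=frame(-.100,35.); ex=np.array([np.cos(-.1),np.sin(-.1),0])
F=np.array([445.2,-208.7,144.9])+73.4*ex-[0,0,104.9]
def place(s,gap): return F+s*A2[:,2]+(4.5+gap)*A2[:,0]+(170-off)*A2[:,2]  # TCP with lower edge at s
E
python3 - <<'E'
from cfg import *
print(F)
for s in(1,-1):
    print(s,[None if (q:=ik(p,tool(A,s))) is None else q.round(2) for p,A in((C+50*A1[:,2],A1),(C-off*A1[:,2],A1),(C+110*A1[:,2],A1),(place(80,5),A2),(place(0,5),A2))])
E
```

```text
[ 518.23330573 -216.02777278   40.        ]
1 [array([ 0.5 , -0.15,  1.82, -0.26,  1.08,  0.61]), array([ 0.45, -0.03,  1.87, -0.27,  0.91,  0.61]), array([ 0.53, -0.22,  1.77, -0.26,  1.2 ,  0.61]), array([-0.97, -0.47,  2.1 ,  0.51,  1.14, -1.  ]), array([-0.86, -0.32,  2.14,  0.52,  0.92, -1.  ])]
-1 [array([ 0.5 , -0.15,  1.82, -0.26,  1.08, -2.53]), array([ 0.45, -0.03,  1.87, -0.27,  0.91, -2.53]), array([ 0.53, -0.22,  1.77, -0.26,  1.2 , -2.53]), array([-0.97, -0.47,  2.1 ,  0.51,  1.14,  2.14]), array([-0.86, -0.32,  2.14,  0.52,  0.92,  2.14])]
```

```bash
python3 - <<'E'
from cfg import *
o=tool(A1,1)
bot.command_gripper(44,40)
bot.goto(C+50*A1[:,2],o)
print(bot.line_to(C-off*A1[:,2],vel=60,contact_N=6),sensors.read_ee_pos(),C-off*A1[:,2])
im=get_image('wrist');sc=get_image('scene')
a=np.hstack([im['color'],cv2.resize(sc['color'][90:234,220:412],(512,384),interpolation=cv2.INTER_CUBIC)])
cv2.imwrite('pics/g.png',cv2.resize(a[...,::-1],(800,300)))
print(sensors.read_time_s(),sensors.read_ft_force())
E
```

```text
False [512.68561786 260.72430638 149.33692242] [512.64923864 260.61057582 148.93788749]
11.8 [-0.40920215  0.2933589  -0.5995008 ]
```

View pics/g.png

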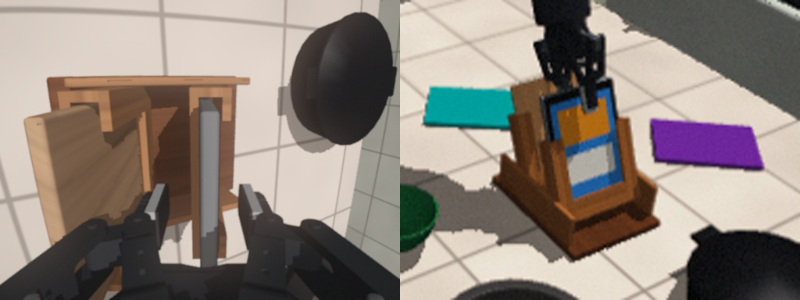

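The picture shows the tablet's edge at (208,180), midway between the fingers at (155,205) and (250,205) and parallel to them. The board, at (95,180), is clear. I'll grip and lift.

```bash
python3 - <<'E'
from cfg import *
bot.command_gripper(0,40)
print(sensors.read_grip_width(),sensors.read_grasp_force(),sensors.read_ft_force())
p=np.array(sensors.read_ee_pos()); u=frame(-.034,25.5)[:,2]
hit=bot.line_to(p+20*u,vel=40,contact_N=20);print(hit,sensors.read_ft_force())
if not hit:
    hit=bot.line_to(p+145*u,vel=80,contact_N=20);print(hit,sensors.read_ft_force())
print(sensors.read_ee_pos(),sensors.read_grip_width(),sensors.read_grasp_force(),sensors.read_time_s())
E
```

```text
8.481283714443723 43.01628291606903 [5.49515078 0.12547065 2.08477026]
False [ 0.53166624 -0.39074102 -2.33129312]
False [ 0.09576273 -0.02211904 -2.69790962]
[450.97838821 262.77982531 280.05552211] 8.639571196715726 43.124953508377075 14.5833
```

```bash
python3 - <<'E'
from cfg import *
o=tool(A2,1)
bot.goto(place(140,6),o)
bot.line_to(place(60,6),vel=100)
sc=get_image('scene');im=get_image('wrist')
import pickle;pickle.dump((sc,im),open('im3.pkl','wb'))
a=np.hstack([im['color'],cv2.resize(sc['color'][130:286,90:298],(512,384),interpolation=cv2.INTER_CUBIC)])
cv2.imwrite('pics/p.png',cv2.resize(a[...,::-1],(800,300)))
print(sensors.read_time_s(),sensors.read_ft_force(),sensors.read_grip_width(),sensors.read_ee_pos(),place(60,6))
E
```

```text
17.9083 [ 0.29932016  0.34006892 -3.00259658] 8.330905749622202 [ 415.2655265  -205.9340973   206.64422349] [ 415.33158532 -205.70316241  206.00294683]
```

View pics/p.png

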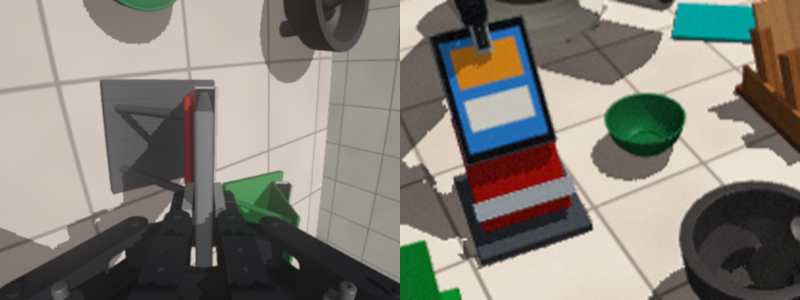

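The pictures show the tablet just in front of and parallel to the panel edge: (203,180) against (190,140) on the left, and above the ledge on the right, with its lower corners at (470,160) and (553,138). I'll check for twist in the hand by projecting the expected corners.

```bash
python3 - <<'E'
from cfg import *
import pickle
sc,im=pickle.load(open('im3.pkl','rb'))
def proj(im,p):
    T=im['cam_to_world'];q=T[:3,:3].T@(np.array(p)-T[:3,3]);q=q[:2]/q[2];q=q*(1+im['k1']*(q@q));K=im['camera_matrix'];return K[:2,:2]@q+K[:2,2]
f=lambda p:((proj(sc,p)-[90,130])*1.923+[400,0]).round(0)
t=np.array([415.3,-205.9,206.6]);
for y in(-60,60):
    for z in(170,0): 
        P=t+(z-170+off)*A2[:,2]+y*A2[:,1]+4.5*A2[:,0];print('tab',y,z,f(P))
    print('panel top',f(F+128*A2[:,2]+y*A2[:,1]),'foot+10',f(F+10*A2[:,2]+y*A2[:,1]), 'lip',f(F+18*A2[:,2]+y*65/60*A2[:,1]+26*A2[:,0]))
c=sc['color'][130:286,90:298];cv2.imwrite('pics/q.png',cv2.resize(c[...,::-1],(800,600),interpolation=cv2.INTER_CUBIC))
E
```

```text
tab -60 170 [428.  38.]
tab -60 0 [467. 169.]
panel top [451. 117.] foot+10 [477. 206.] lip [473. 204.]
tab 60 170 [523.  16.]
tab 60 0 [558. 143.]
panel top [542.  93.] foot+10 [566. 178.] lip [572. 173.]
```

View pics/q.png

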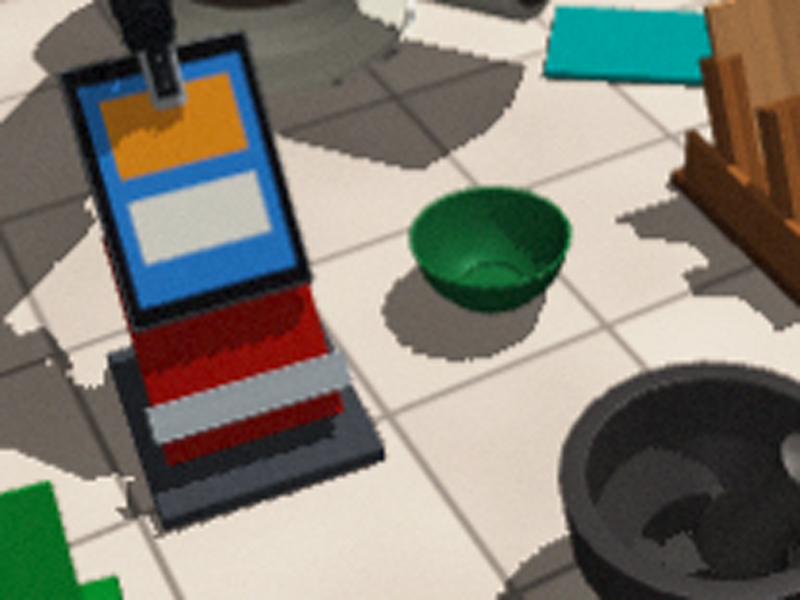

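The picture shows the lower corners at (135,330) and (312,280) against the predicted (134,338) and (316,286). So there is no twist and the tablet is centred. The lip sits about where a pad 9 mm up the lean would put it. Now I'll feel for the ledge.

```bash
python3 - <<'E'
from cfg import *
hit=bot.line_to(place(38,6),vel=60,contact_N=5);print(hit)
if not hit: hit=bot.line_to(place(-8,6),vel=12,contact_N=2.)
p=np.array(sensors.read_ee_pos());bot.sleep(.3)
d=p-place(0,0);print(hit,'s',d@A2[:,2],'gap',d@A2[:,0],'y',d@A2[:,1],sensors.read_ft_force(),sensors.read_time_s())
E
```

```text
False
True s 3.9734341760700227 gap 5.61090867121509 y 0.19132913751238795 [-0.55533291 -0.79649245  0.86527237] 21.2333
```

```bash
python3 - <<'E'
from cfg import *
p=np.array(sensors.read_ee_pos())
hit=bot.line_to(p-9*A2[:,0],vel=8,contact_N=2.);bot.sleep(.3)
d=np.array(sensors.read_ee_pos())-place(0,0);print(hit,'s',d@A2[:,2],'gap',d@A2[:,0],'y',d@A2[:,1],sensors.read_ft_force(),sensors.read_time_s())
sc=get_image('scene');im=get_image('wrist')
a=np.hstack([cv2.resize(im['color'][60:300,100:420],(512,384),interpolation=cv2.INTER_CUBIC),cv2.resize(sc['color'][130:250,90:250],(512,384),interpolation=cv2.INTER_CUBIC)])
cv2.imwrite('pics/r.png',cv2.resize(a[...,::-1],(800,300)))
E
```

```text
True s 3.94920898206382 gap -0.9906854959426654 y 0.28473986389873057 [ 0.67361731 -0.24196314  3.89305143] 22.3083
```

View pics/r.png

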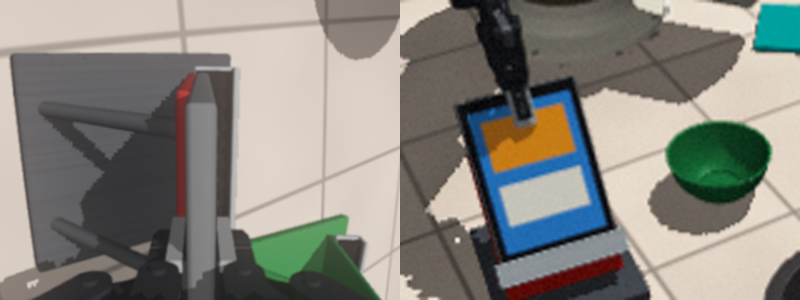

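The picture shows the tablet seated behind the lip and against the red panel, with its edge at (203,180), the panel at (185,140) and the lip at (232,140). Now I'll release and retreat.

```bash
python3 - <<'E'
from cfg import *
bot.command_gripper(40); bot.sleep(.3)
p=np.array(sensors.read_ee_pos())
print(bot.line_to(p+110*A2[:,2],vel=80,contact_N=8)); bot.sleep(.5)
sc=get_image('scene');im=get_image('wrist')
a=np.hstack([im['color'],cv2.resize(sc['color'][130:250,90:250],(512,384),interpolation=cv2.INTER_CUBIC)])
cv2.imwrite('pics/f.png',cv2.resize(a[...,::-1],(800,300)));print(sensors.read_time_s(),sensors.read_ft_force())
E
```

```text
False
25.2417 [ 0.18998548  1.09689356 -0.4336837 ]
```

View pics/f.png

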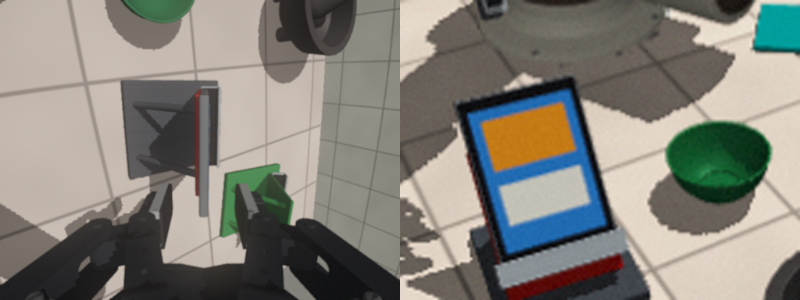

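The tablet stands against the panel behind the lip, with its edge at (203,155), flush, and did not move on release. The arm is clear, so I'll hand in.

```bash
python3 -c "
from workcell import bot
print(bot.hand_in())"
```

```text
the job is handed in; nothing more can be done
None
```

The tablet is on the red stand's ledge, leaning back on the panel with its screen outward; it didn't move when released, and I handed the job in at about 25 s without seeing the judge's result.

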